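# Nest a cover angle in its carrier and seat the pair with the plunger

### The job

A carrier angle (the small-legged aluminium section) lies in the V blocks of the seating fixture, ready for a fit check. Of the two wide cover angles on the grey V rests, take the one that is as long as the carrier and nest it in the carrier's V, between the datum plate and the pad, legs flat on legs along the whole length, laid in and not dropped, and let go of it. Then push the black plunger knob in, through its light travel and on against the stiff spring until it stops, so that both sections are driven against the datum plate with their ends flush, and let the knob come all the way back out; leave the shorter cover where it is.

Things in the scene. Friction and masses are not known exactly. Their poses are not given: they have to be found in the camera images.
- fixture: fixed steel base 214 x 90 x 12 mm; origin centre of underside, x along the V towards the knob, z up; all below 77 mm. Along x: datum plate face at -89 mm, two V blocks (48 wide, tops 46 mm above table) from -83 to -43 and -19 to 21, pad face at rest 55, guide block 71 to 99, knob end at rest 161. Sections lie V up, outer corner line over the x axis 26 mm above the table
- datum (a point): point on the face of the datum plate (74 mm wide, 76 mm high), at the V's corner line, 26 mm above the table; x points from the plate along the V towards the knob, z up. The 120 mm sections go between this face and the pad, 144 mm apart at rest. A granite plate with a tall column stands at the left (x over 0.42, y over 0.28): swing past it high and close to the robot
- knob_face (a point): centre of the black knob's flat outer end face (knob 36 mm in diameter, 24 mm long, axis 42 mm above the table); push it along the fixture's -x. Moves with the knob
- pad_face (a point): centre of the flat steel pad on the plunger's inner end (46 mm wide, from 27 to 63 mm above the table), which pushes on the ends of the sections. Moves with the pad
- plunger (a joint): how far the knob is pushed in, m: 0 out, 0.030 at its firm end stop. A light spring (1.5 N rising to 3.3 N) brings it back out when let go
- pad (a joint): how far the pad is pressed back into the plunger, m: 0 free, at most 0.008. Stiff spring: 5 N to start, then 0.9 N per mm. The pad first slides the sections home; once they are against the datum plate it gives way over the knob's last 6 mm, about 14 N on the knob at its end stop
- carrier_angle: aluminium angle section lying V up in the fixture's V blocks, loose, a few mm short of the datum plate: legs 35 mm, 5 mm thick, 120 mm long, 0.105 kg. Origin: on the outer corner line at mid-length; x along it, z up the middle of the V. Leg edges 24.7 mm above and either side of the corner line
- cover_long: aluminium angle section lying V up on one of the V rests: legs 45 mm, 5 mm thick, 120 mm long, about 0.14 kg. Origin: on the outer corner line at mid-length; x along it, z up. 63.6 mm wide over the leg edges, widest 31.8 mm above the corner line (top 35.4 mm). Nested, its corner line is 7.1 mm above the carrier's
- cover_short: the other cover angle: the same section but only 85 mm long, lying V upwards on the other V rest; to be left alone
- v_rest_1: grey plastic V rest, 50 mm long (x, along its V) x 48 wide x 34 mm high, loose, 0.5 kg; origin at the centre of its underside. A section lies in it with its corner line 14 mm above the table, along the V
- v_rest_2: a second V rest, the same; which one holds the long cover varies

How it is judged:
On the way, in this order (a step that is already met when the one before it is completed fails the run):
1. the long cover lies nested in the carrier in the fixture, let go, before the plunger is pressed (z of cover_long in the frame of carrier_angle between 0.005 and 0.0092 m and y of cover_long in the frame of carrier_angle between -0.002 and 0.002 m and angle between the x axis of cover_long and the x axis of carrier_angle, either way round below 0.035 rad and angle between the z axis of cover_long and the z axis of carrier_angle, either way round below 0.05 rad and z of carrier_angle in the frame of datum below 0.002 m and contact force between the fingers and cover_long below 0.1 N and value of joint plunger below 0.003 m and linear speed of cover_long below 0.02 m/s), for 0.2 s.
2. the knob is pushed in to its end stop (27.5 of 30 mm), the pad's stiff spring pressed back at least 3 mm (value of joint plunger above 0.0275 m and value of joint pad above 0.003 m), for 0.1 s.
At the end, for the whole second after the job is handed in: The long cover rests nested in the carrier (corner line 5 to 9.2 mm above it, within 2 mm sideways, 0.035 rad in length, 0.05 rad in roll), the carrier down in the V blocks (2 mm), both ends within 2.5 mm of the datum plate, the knob back out (3 mm) (x of cover_long in the frame of datum between 0.058 and 0.0625 m and x of carrier_angle in the frame of datum between 0.058 and 0.0625 m and z of cover_long in the frame of carrier_angle between 0.005 and 0.0092 m and y of cover_long in the frame of carrier_angle between -0.002 and 0.002 m and angle between the x axis of cover_long and the x axis of carrier_angle, either way round below 0.035 rad and angle between the z axis of cover_long and the z axis of carrier_angle, either way round below 0.05 rad and z of carrier_angle in the frame of datum between -0.002 and 0.002 m and value of joint plunger below 0.003 m and linear speed of each of cover_long, carrier_angle below 0.02 m/s); the robot touches nothing.
It fails at once if the shorter cover is moved by more than 15 mm (distance of cover_short from where it was at the start of the episode above 0.015 m).
It fails at once if the long cover is dropped on to the carrier: out of the fingers above it and falling faster than 0.45 m/s (about 10 mm of free fall) (horizontal distance between cover_long and carrier_angle below 0.06 m and contact force between the fingers and cover_long below 0.05 N and linear speed of cover_long above 0.45 m/s).
It also fails if it takes over 54 s, if anything falls off the work surface, if the arm or the gripper's body presses on something with over 40 N, if the wrist force passes 120 N, or if a joint passes its speed limit or range.

### The arm

A 7-joint arm with a two-finger parallel gripper is mounted at the origin on a cart in front of the work surface, level with it; the furniture and walls round the work are solid. World frame = base frame: x ahead of the robot, y to its left, z up, the work surface at z = 0. Lengths are in m, angles in rad, forces in N, time in s.
With the tool pointing down it reaches from about 0.425 to 0.825 m from the base axis. Payload 3.6 kg.
Tool frame: the origin (TCP) lies at the very end of the fingers, on their centre line; the grasp point (between the pads) lies 19 mm behind it; z points along the fingers, y is the line along which they close (so a half turn about z gives the same grasp; the last joint's range is limited). The gripper opens to 85 mm and grips with 20 to 120 N. Pads are 22 mm wide; open, the fingers measure 114 mm over their backs; the gripper's body (76 mm by 85 mm) begins 54 mm behind the grasp point. The pads swing forward as they close: fully open they stand 13 mm farther back than shut.
Start: joints at [-1.272, 0.615, -0.013, 1.423, 0.008, 1.103, -0.04], TCP at [0.207, 0.616, 0.231] pointing down, gripper open.
Joint ranges: [-3.12, 3.12], [-0.3, 2.06], [-1.34, 1.32], [0.26, 2.42], [-1.36, 4.5], [0.01, 1.98], [-2.84, 2.84]. Speed limits (rad/s): [2.79, 2.79, 3.14, 3.14, 3.14, 3.14, 3.14].

### API

Orientations are given as a unit quaternion [x, y, z, w].
In Python, from station import arm, imaging, finish_job gives the robot as it stands. Calls block until the motion is done:
- arm.movep(position, orientation): joint-space move of the TCP to a pose.
- arm.line_to(position, velocity=0.15, ori=None): straight line of the TCP; ori=None keeps the orientation; velocity is the mean speed in m/s.
- arm.move_j(angles): joint-space move.
- arm.move_gripper(opening, effort=None): opening from 0.0 (shut) to 1.0 (fully open); effort is the grip in N (None keeps the last); returns when the fingers have stopped.
- arm.pause(seconds).
- arm.ik(position, orientation): joint angles nearest the present ones, or None.
- imaging.snapshot(name): name is "scene" or "top" or "wrist"; returns the picture (480x640x3 uint8, blue, green, red); there is no depth.
- imaging.camera_info(name): a dict with "fx", "fy", "cx", "cy" (pixels), "R" (3x3) and "t" (3): a world point X has camera coordinates R X + t; the wrist camera has in their place "T_tool_cam" (4x4, takes a point from camera to tool coordinates, whose origin is the TCP and whose axes are the flange's). Camera axes: x right, y down, z forward; pixel columns grow to the right and rows downward; lengths in m; the calibration is good to about 2 mm. A picture is of the moment at which its call begins: read the wrist's pose just before it. camera_info takes no time and is no camera call.
A pose or a line that the arm cannot do raises arm.MotionError and nothing moves.
- finish_job(): hands the job in; it is judged then, once.
Trained networks look in the newest picture that a camera, given by its name, has taken for a name from the list of things; names that differ only in an ending like _2 or _b are one class to them, and where a whole thing is asked for, a point or a joint stands for the part that bears it (a point fixed in the world has none). Each returns a list of dicts, best first, with "confidence" (0 to 1); they miss things now and then, are a little off and sometimes report something else, mostly with a low value. They report only what shows in the picture. A call takes as long as a camera call.
- imaging.trace(camera, thing): "mask" (480x640 bool, what is visible of it) and "box" ([left, top, right, bottom] in pixels, round what is visible of it).
- imaging.mark_of(camera, thing): "point" ([column, row] in pixels: a listed point, or the origin of a listed thing).
Readings, each from a call of its own:
- arm.get_time(): time.
- arm.get_joint_positions(): joint angles.
- arm.get_dq(): joint speeds.
- arm.get_effort(): joint torques, N m.
- arm.get_tool_pos(): TCP position.
- arm.get_eef_rot(): TCP orientation.
- arm.get_ft_force(): force on the tool from outside, world axes, zero at the start.
- arm.get_wrist_torque(): the same for the moment, N m.
- arm.get_opening(): opening from 0.0 (shut) to 1.0 (fully open).
- arm.get_finger_force(): force on a finger pad.
Only numpy, scipy, OpenCV 4.12 (cv2) and the standard library are available. Lean on these libraries where they do the work, as an engineer would, in place of code of your own. Each camera call takes 0.05 s, during which the arm holds its last target. There are 200 camera calls.

## Working session

There is one attempt and no reset: what is moved stays moved. The work goes in short steps, each a Python script; the robot and the scene stay as the last script left them, time stands still between calls to the robot, and variables do not carry over. Pictures are saved under pics/ and viewed, at most 10 in all, crops included, and the job is handed in when it is done.

```bash
mkdir -p pics; python3 - <<'E'
from station import arm, imaging
import cv2, numpy as np
print(arm.get_time(),arm.get_tool_pos(),arm.get_eef_rot())
ims=[]
for c in ("scene","top"):
    im=imaging.snapshot(c); cv2.imwrite(f"pics/{c}0.png",im)
    k=imaging.camera_info(c); print(c,{a:np.round(b,4).tolist() for a,b in k.items()})
    for n in ("datum","knob_face","pad_face","carrier_angle","cover_long","cover_short","v_rest_1"):
        for r in imaging.mark_of(c,n)[:3]: print(c,n,np.round(r["point"],1),round(r["confidence"],2))
print(np.round(imaging.camera_info("wrist")["T_tool_cam"],3))
E
```

```text
0.0 [0.20715278 0.6152817  0.23008709] [ 1.61647050e-01  9.86847739e-01 -1.31510183e-03 -2.05924192e-04]
scene {'fx': 521.1883, 'fy': 521.1883, 'cx': 319.8204, 'cy': 239.5747, 'R': [[0.5531, -0.8328, 0.0242], [-0.387, -0.2825, -0.8777], [0.7378, 0.4761, -0.4785]], 't': [-0.3731, 0.2373, 0.7549]}
scene datum [196.2 235.5] 0.57
scene knob_face [292.6 257.6] 0.81
scene pad_face [248.7 243.6] 0.45
scene carrier_angle [220.9 242.8] 0.83
scene carrier_angle [330.5 230.4] 0.64
scene cover_long [420.9 290.8] 0.6
scene cover_short [330.6 230.1] 0.76
scene v_rest_1 [330.7 233.8] 0.66
scene v_rest_1 [423.4 294.4] 0.62
top {'fx': 612.9682, 'fy': 612.9682, 'cx': 326.5036, 'cy': 236.7621, 'R': [[-0.0197, -0.9997, -0.0175], [-0.9874, 0.0222, -0.1569], [0.1572, 0.0142, -0.9875]], 't': [-0.0413, 0.6006, 0.9882]}
top datum [184.9 322.9] 0.84
top knob_face [331.6 307.1] 0.62
top pad_face [268.4 316.2] 0.69
top carrier_angle [226.5 320.1] 0.92
top cover_long [477.7 256.7] 0.88
top cover_short [315.2 199. ] 0.55
[[-0.    -0.947 -0.32   0.081]
 [ 1.    -0.    -0.     0.   ]
 [ 0.    -0.32   0.947 -0.142]
 [ 0.     0.     0.     1.   ]]
```

```bash
ls pics
```

```text
scene0.png
top0.png
```

View pics/scene0.png

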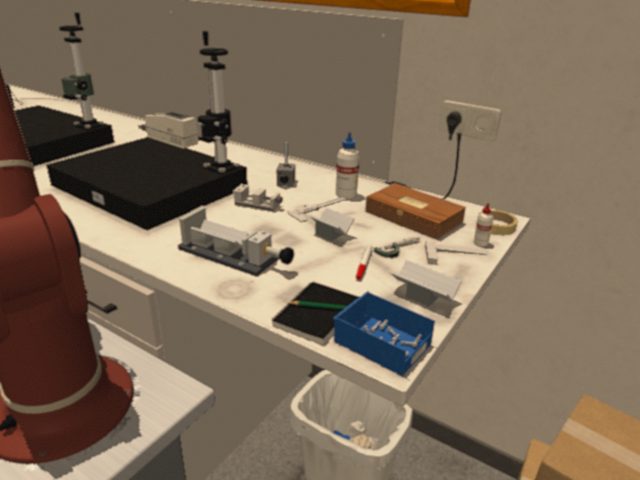

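View pics/top0.png

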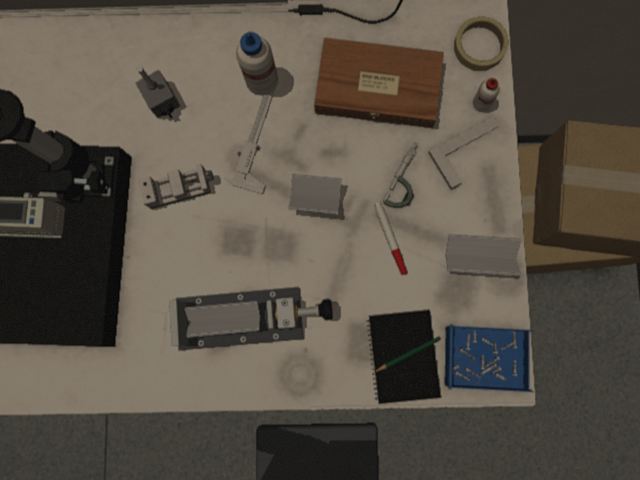

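Scene: the long cover is the right one (top about 483,255). The short cover is at (317,194), and the fixture is at about (240,318) with its knob to the right at (328,309). Next I'll compute world positions and retract before swinging over the cover.

```bash
cat > h.py <<'E'
from station import arm, imaging
import cv2, numpy as np
from scipy.spatial.transform import Rotation as Ro
def cam(c):
    k=imaging.camera_info(c)
    if c=="wrist":
        T=np.array(k["T_tool_cam"]); Rw=Ro.from_quat(arm.get_eef_rot()).as_matrix(); p=np.array(arm.get_tool_pos())
        Rc=Rw@T[:3,:3]; o=Rw@T[:3,3]+p
    else:
        Rc=np.array(k["R"]).T; o=-Rc@np.array(k["t"])
    return k,Rc,o
def ray(C,uv,z):
    k,Rc,o=C
    d=Rc@np.array([(uv[0]-k["cx"])/k["fx"],(uv[1]-k["cy"])/k["fy"],1.0])
    return o+d*(z-o[2])/d[2]
def quat(yaw):  # tool z down, tool x along yaw
    c,s=np.cos(yaw),np.sin(yaw)
    return Ro.from_matrix(np.array([[c,s,0],[s,-c,0],[0,0,-1]])).as_quat()
def marks(c,C,lst):
    for n,z in lst:
        for r in imaging.mark_of(c,n)[:2]:
            print(c,n,np.round(r["point"],1),round(r["confidence"],2),np.round(ray(C,r["point"],z),4))
E
python3 - <<'E'
from h import *
imaging.snapshot("top"); C=cam("top")
marks("top",C,[("datum",.026),("knob_face",.042),("pad_face",.045),("carrier_angle",.026),("cover_long",.014),("cover_short",.014)])
r=imaging.trace("top","cover_long")[0]; print(r["confidence"],r["box"])
box=cv2.boxPoints(cv2.minAreaRect(np.argwhere(r["mask"])[:,::-1].astype(np.float32)))
for b in box: print(b,np.round(ray(C,b,.046),4))
for p,y in [((.52,-.27,.25),-1.57),((.5,.1,.3),-1.57),((.45,0,.4),-1.57)]: print(arm.ik(p,quat(y)),arm.ik(p,quat(y+np.pi)))
E
```

```text
top datum [183.6 324.5] 0.55 [0.4581 0.1911 0.026 ]
top knob_face [330.5 306.7] 0.88 [ 0.4822 -0.0582  0.042 ]
top pad_face [272.1 313.8] 0.77 [0.4724 0.0391 0.045 ]
top pad_face [312.  199.4] 0.43 [ 0.6651 -0.0304  0.045 ]
top carrier_angle [223.9 318.4] 0.56 [0.4669 0.1228 0.026 ]
top cover_long [478.  257.5] 0.92 [ 0.5627 -0.3143  0.014 ]
top cover_short [314.6 197.7] 0.6 [ 0.675  -0.0338  0.014 ]
0.94 [443.3, 236.2, 519.3, 275.1]
[444.72305 270.98462] [ 0.5375 -0.2502  0.046 ]
[446.81845 233.26768] [ 0.6012 -0.2569  0.046 ]
[522.03076 237.44614] [ 0.5912 -0.3825  0.046 ]
[519.9354 275.1631] [ 0.5278 -0.3746  0.046 ]
[-0.1684424   0.72910304  1.13451602  1.6101154  -0.68829125  1.25495612
 -2.04705241] [-0.13440465  0.68493441  1.03672238  1.60920601 -0.6207522   1.2115865
  1.03128069]
[-0.02348868  0.34350045 -0.30192961  1.70889608  0.11226     1.1061481
  2.78316683] [-0.56596696  0.35238687  0.45868762  1.72500395 -0.17196456  1.10408686
 -0.05318194]
[ 0.79766715  0.30971226 -1.14527923  1.6396684   0.28672803  1.37855674
  2.75712411] [-0.54983045  0.1819895   0.61974656  1.67261749 -0.10868402  1.32169681
  0.0897542 ]
```

```bash
python3 - <<'E'
from h import *
a=np.array(arm.get_tool_pos())[:2]; u=a/np.linalg.norm(a)*.45
q=arm.ik([*u,.38],arm.get_eef_rot()); print(q)
arm.move_j(q); q=np.array(q); q[0]=0.1; arm.move_j(q)
print(arm.get_time(),arm.get_tool_pos())
Y=-1.649+np.pi
arm.movep([.5645,-.3165,.2],quat(Y))
print(arm.get_time(),arm.get_joint_positions())
C=cam("wrist"); im=imaging.snapshot("wrist"); cv2.imwrite("pics/w1.png",im)
marks("wrist",C,[("cover_long",.014),("v_rest_1",0)])
r=imaging.trace("wrist","cover_long")[0]; print(r["confidence"],r["box"])
box=cv2.boxPoints(cv2.minAreaRect(np.argwhere(r["mask"])[:,::-1].astype(np.float32)))
for b in box: print(b,np.round(ray(C,b,.046),4))
E
```

```text
[-1.2792175   0.17271221 -0.01876224  1.70277788  0.003348    1.26617703
 -0.05264656]
4.2417 [ 0.44620005 -0.05844758  0.37992155]
5.5083 [ 0.40226453  0.63887528  0.12684373  1.47581434 -0.09007264  1.03082466
  0.47477681]
wrist cover_long [315.  212.5] 0.71 [ 0.5621 -0.316   0.014 ]
0.73 [277.5, 146.5, 353.5, 283.8]
[279. 149.] [ 0.5383 -0.2528  0.046 ]
[355. 149.] [ 0.5998 -0.2575  0.046 ]
[355. 286.] [ 0.5943 -0.3802  0.046 ]
[279. 286.] [ 0.5245 -0.3748  0.046 ]
```

View pics/w1.png

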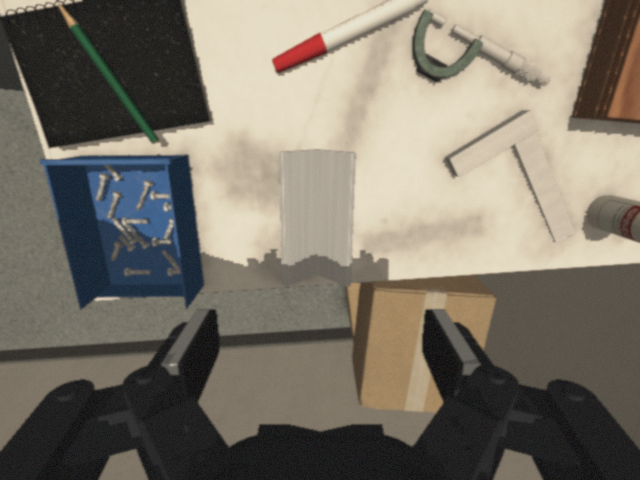

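The cover is aligned with the tool: columns 280–355 at its far end (row 151) and 281–353 at its near end (row 265). The mask ran into the shadow, so I'll use these corners.

```bash
python3 - <<'E'
from h import *
C=cam("wrist")
P=[ray(C,b,.0458) for b in [(280,151),(355,151),(281,265),(353,265)]]
for p in P: print(np.round(p,4))
f=(P[0]+P[1])/2; n=(P[2]+P[3])/2; d=f-n
print(np.linalg.norm(P[0]-P[1]),np.linalg.norm(P[2]-P[3]),np.linalg.norm(d),(f+n)/2,np.arctan2(d[1],d[0]))
im=imaging.snapshot("wrist"); cv2.imwrite("pics/w1b.png",cv2.resize(im[130:310,230:410],None,fx=3.3,fy=3.3,interpolation=cv2.INTER_CUBIC))
E
```

```text
[ 0.5385 -0.2551  0.0458]
[ 0.5993 -0.2598  0.0458]
[ 0.5281 -0.3549  0.0458]
[ 0.593  -0.36    0.0458]
0.06099929669127103 0.06505744871482136 0.10031864751465376 [ 0.56475217 -0.30747243  0.0458    ] 1.4872144866315877
```

View pics/w1b.png

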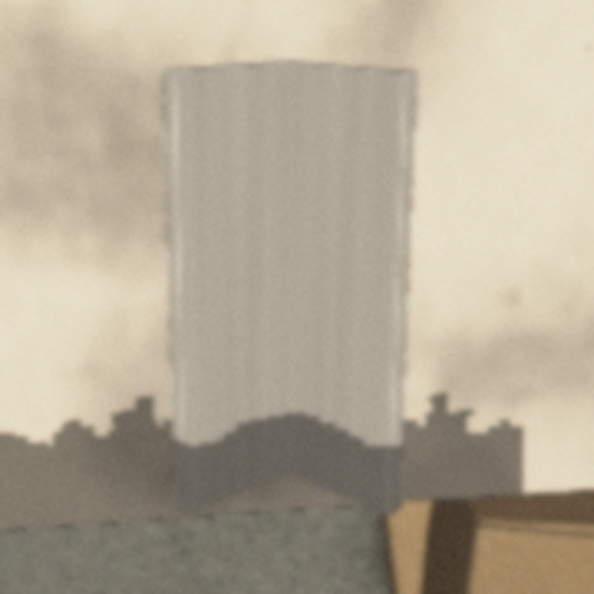

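The near end lies in the gripper's shadow at row ~284 (columns 283.6–351.5). I'll grasp at mid-length.

```bash
python3 - <<'E'
from h import *
C=cam("wrist")
P=[ray(C,b,.0458) for b in [(279.6,151),(355.8,151),(283.6,284),(351.5,284)]]
f=(P[0]+P[1])/2; n=(P[2]+P[3])/2; d=f-n; m=(f+n)/2; Y=np.arctan2(d[1],d[0])
print(np.linalg.norm(P[0]-P[1]),np.linalg.norm(P[2]-P[3]),np.linalg.norm(d),m,Y)
arm.line_to([m[0],m[1],.1],.2,ori=quat(Y))
arm.line_to([m[0],m[1],.021],.1)
print(arm.get_ft_force())
arm.move_gripper(0.0,effort=40)
print(arm.get_opening(),arm.get_finger_force(),arm.get_ft_force(),arm.get_time())
p=np.array(arm.get_tool_pos()); print(p)
arm.line_to([p[0],p[1],.05],.06); print(arm.get_ft_force(),arm.get_opening())
arm.line_to([p[0],p[1],.2],.15); print(arm.get_ft_force(),arm.get_opening(),arm.get_time())
im=imaging.snapshot("wrist"); cv2.imwrite("pics/w2.png",im)
E
```

```text
0.06193325687644499 0.062469537414055365 0.1191671885586746 [ 0.56408223 -0.31718132  0.0458    ] 1.4902452823941508
[-0.17045022  0.08111664  0.16973596]
0.7120541996779166 41.758328676223755 [-4.14533568  1.53309027  5.83714074] 7.7167
[ 0.56303031 -0.31732705  0.02243292]
[ 0.54067498  0.43433983 -2.03600283] 0.7150337357871072
[-0.23527367  0.02289675 -1.67984584] 0.7115480118952527 9.5
```

View pics/w2.png

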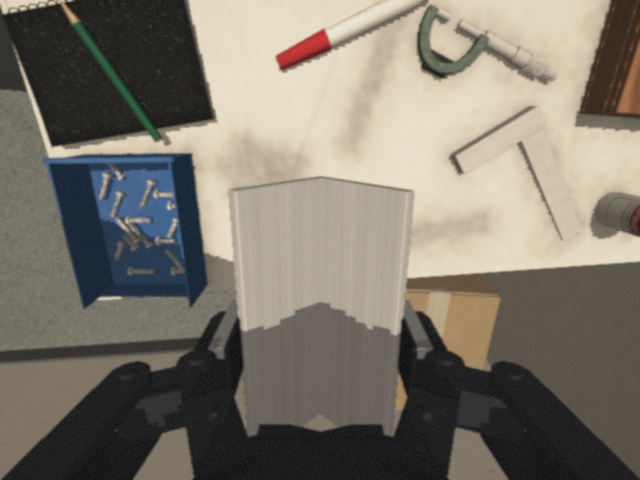

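The cover is squarely in the grip: both edges at row 190, columns 231 and 412, symmetric. Next I'll look at the fixture with the wrist camera, offset so the held cover doesn't hide it.

```bash
python3 - <<'E'
from h import *
Y=1.6666; e=np.array([np.cos(Y-np.pi),np.sin(Y-np.pi)])
p=np.array([.4581,.191])+.165*e
q=arm.get_tool_pos()
arm.line_to([q[0],q[1],.3],.25)
arm.movep([*p,.32],quat(Y)); arm.pause(.3)
C=cam("wrist"); im=imaging.snapshot("wrist"); cv2.imwrite("pics/w3.png",im)
cv2.imwrite("pics/w3c.png",cv2.resize(im[:240,170:470],None,fx=2.5,fy=2.5,interpolation=cv2.INTER_CUBIC))
marks("wrist",C,[("datum",.026),("pad_face",.045),("carrier_angle",.026),("knob_face",.042)])
for r in imaging.trace("wrist","carrier_angle")[:1]: print(r["confidence"],r["box"])
print(arm.get_time(),arm.get_tool_pos(),arm.get_joint_positions())
imaging.snapshot("scene")
E
```

```text
wrist datum [320.9  39.4] 0.89 [0.4605 0.1896 0.026 ]
wrist pad_face [320.9 179.1] 0.47 [0.4744 0.042  0.045 ]
wrist carrier_angle [318.2 107.5] 0.65 [0.4639 0.1203 0.026 ]
0.95 [295.2, 41.8, 345.8, 165.7]
12.0333 [0.47388062 0.02675499 0.31999885] [-0.12339347  0.2552067   0.02720484  1.7663164  -0.00764751  1.12018279
  0.00206592]
```

View pics/w3c.png

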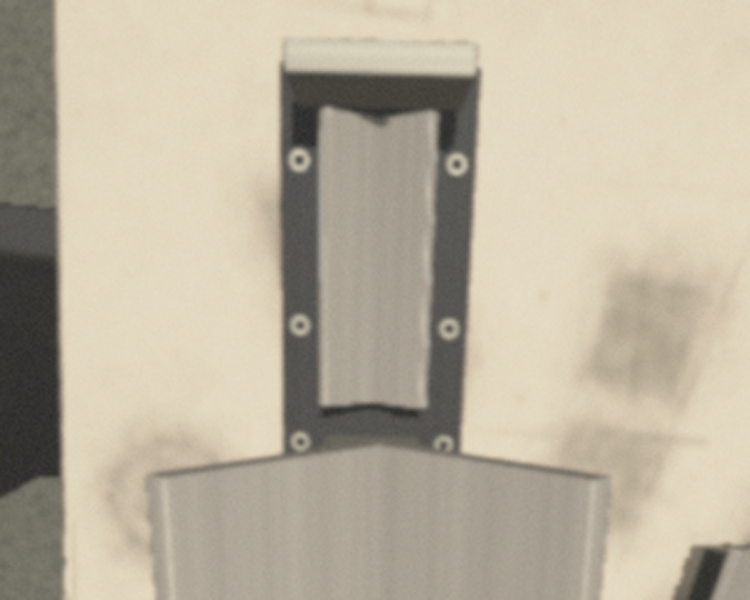

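The carrier's corners show in the crop at (321,108), (437,111), (320,407) and (427,407). The plate's top front edge is at row ~72, and the base screws are clear. Computing the axis from each.

```bash
python3 - <<'E'
from h import *
C=cam("wrist")
R=lambda u,v,z: ray(C,(170+(u+.5)/2.5-.5,(v+.5)/2.5-.5),z)
def rep(n,L,z):
    P=[R(u,v,z) for u,v in L]; m=[(P[i]+P[i+1])/2 for i in range(0,len(P),2)]
    w=[np.linalg.norm(P[i]-P[i+1]) for i in range(0,len(P),2)]
    d=m[0]-m[-1]; print(n,np.round(m,4).tolist(),np.round(w,4),"len",np.linalg.norm(d),"yaw",np.arctan2(d[1],d[0])); return m
c=rep("carrier",[(321,108),(437,111),(320,407),(427,407)],.0507)
s=rep("screws",[(299,160),(456,163),(300,325),(449,328),(301,441),(444,444)],.012)
p=rep("plate",[(285,70),(477,74)],.076)
# held cover far edges
print([np.round(R(u,v,.32+.0234),4).tolist() for u,v in [(150,477),(609,478),(379,445)]])
E
```

```text
carrier [[0.4612, 0.1822, 0.0507], [0.4703, 0.0622, 0.0507]] [0.0477 0.0486] len 0.12031263227633862 yaw 1.6463753928104432
screws [[0.462, 0.1679, 0.012], [0.4674, 0.0959, 0.012], [0.4717, 0.0402, 0.012]] [0.0718 0.072  0.072 ] len 0.12804295952568231 yaw 1.647057513170902
plate [[0.4611, 0.1904, 0.076]] [0.0732] len 0.0 yaw 0.0
[[0.4391, 0.0834, 0.3434], [0.5006, 0.0891, 0.3434], [0.4694, 0.0906, 0.3434]]
```

```bash
python3 - <<'E'
from h import *
Y=1.6467; p=[.4645,.1202]
arm.line_to([*p,.16],.25,ori=quat(Y))
arm.line_to([*p,.055],.12); arm.pause(.2)
f0=np.array(arm.get_ft_force()); print(f0,arm.get_tool_pos(),arm.get_opening())
for z in np.arange(.053,.0385,-.001):
    arm.line_to([*p,z],.02); f=np.array(arm.get_ft_force())-f0
    print(round(z,4),np.round(f,2),np.round(arm.get_tool_pos(),4))
    if f[2]>4: break
print(arm.get_time(),arm.get_wrist_torque())
E
```

```text
[ 0.55021517 -0.54016144 -2.87266161] [0.46492693 0.12028258 0.05562404] 0.7147955781991615
0.053 [-1.03 -0.07  1.16] [0.4644 0.1202 0.053 ]
0.052 [-0.7   1.25  1.37] [0.4644 0.1202 0.0519]
0.051 [-0.36  0.95  1.64] [0.4644 0.1202 0.0509]
0.05 [-0.75  1.3   1.1 ] [0.4645 0.1202 0.0499]
0.049 [0.11 1.62 0.68] [0.4645 0.1202 0.0489]
0.048 [-1.45  1.11  1.38] [0.4644 0.1202 0.0479]
0.047 [-0.69  1.43  0.81] [0.4644 0.1202 0.0469]
0.046 [-0.6   0.05  0.79] [0.4644 0.1202 0.0459]
0.045 [0.1  0.95 1.39] [0.4645 0.1202 0.0449]
0.044 [-1.17  0.95  0.61] [0.4645 0.1202 0.0439]
0.043 [-0.68  0.14  1.96] [0.4644 0.1202 0.0429]
0.042 [0.13 0.52 1.75] [0.4645 0.1202 0.042 ]
0.041 [-0.86 -0.28  6.8 ] [0.4648 0.1203 0.0415]
17.45 [-0.04433126  0.21973887  0.04026293]
```

Contact came at TCP z 0.0415, as predicted for nested. Releasing and checking.

```bash
python3 - <<'E'
from h import *
arm.move_gripper(0.8); arm.move_gripper(1.0); arm.pause(.2)
p=np.array(arm.get_tool_pos()); print(p,arm.get_finger_force(),arm.get_ft_force())
arm.line_to([p[0],p[1],.14],.12)
Y=1.6467; e=np.array([np.cos(Y-np.pi),np.sin(Y-np.pi)])
arm.line_to([*(p[:2]+e*.10),.25],.25); arm.pause(.2)
C=cam("wrist"); im=imaging.snapshot("wrist"); cv2.imwrite("pics/w4.png",cv2.resize(im,None,fx=1.25,fy=1.25))
marks("wrist",C,[("datum",.026),("knob_face",.042),("pad_face",.045),("cover_long",.033)])
print(arm.get_time(),arm.get_tool_pos())
E
```

```text
[0.46448791 0.1202041  0.0409823 ] 0.0 [-0.21593222 -0.25534158  0.14680973]
wrist datum [324.4  19.3] 0.64 [0.4623 0.1886 0.026 ]
wrist knob_face [318.1 285.4] 0.56 [ 0.4763 -0.0658  0.042 ]
wrist pad_face [323.  184.1] 0.86 [0.4726 0.0445 0.045 ]
wrist cover_long [322.8  99.7] 0.61 [0.4663 0.1214 0.033 ]
20.375 [0.47195642 0.02082325 0.24969994]
```

View pics/w4.png

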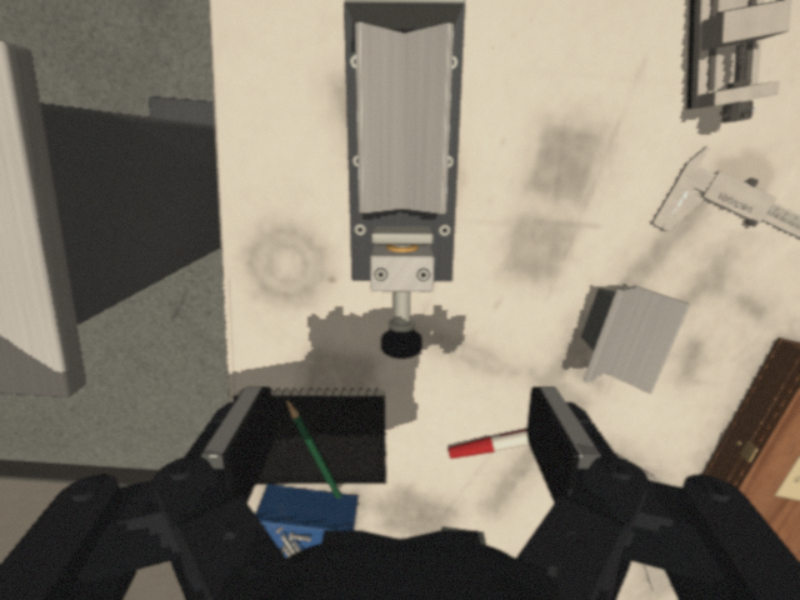

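The cover sits centred in the carrier, between the plate and the pad (columns 357–453), and the knob is clear at (402,342). Now the push.

```bash
python3 - <<'E'
from h import *
Y=1.6467; e=np.array([np.cos(Y-np.pi),np.sin(Y-np.pi)]); D=np.array([.4596,.1904])
go=lambda s,z,v,**k: arm.line_to([*(D+s*e),z],v,**k)
arm.move_gripper(0.0)
go(.295,.14,.25,ori=quat(Y)); go(.295,.034,.15); arm.pause(.2)
f0=np.array(arm.get_ft_force()); s=.280; n=0
go(s,.034,.05)
while s>.215:
    s-=.002 if s>.236 else .001
    go(s,.034,.03); f=np.array(arm.get_ft_force())-f0; fe=f[:2]@e
    a=(np.array(arm.get_tool_pos())[:2]-D)@e
    print(round(s,4),round(a,4),round(fe,1),np.round(f,1))
    if fe>20: break
arm.pause(.4); f=np.array(arm.get_ft_force())-f0; print(f,f[:2]@e,arm.get_time())
E
```

```text
0.278 0.278 -0.2 [-1.4  0.1 -1.1]
0.276 0.2759 -0.8 [-0.9  0.7  0.9]
0.274 0.2738 -0.6 [-1.2  0.5 -0.6]
0.272 0.2718 0.6 [-1.  -0.7 -0.2]
0.27 0.2698 -0.1 [-0.6  0.  -0.7]
0.268 0.2678 1.0 [-0.8 -1.  -0.4]
0.266 0.2658 -0.1 [-1.1 -0.   0.5]
0.264 0.2638 -0.0 [-1.9 -0.1 -1. ]
0.262 0.2625 1.5 [-0.9 -1.6 -0.5]
0.26 0.2601 1.3 [-1.1 -1.4 -0.6]
0.258 0.2579 1.9 [-0.3 -1.9 -0.4]
0.256 0.2559 2.6 [-1.5 -2.8 -0.6]
0.254 0.2539 2.3 [-0.1 -2.3 -0.5]
0.252 0.2519 2.0 [-1.  -2.1 -0.6]
0.25 0.2499 2.0 [ 0.7 -1.9 -0.2]
0.248 0.2479 3.8 [-0.5 -3.9 -0.6]
0.246 0.2462 3.4 [-0.2 -3.5 -0.8]
0.244 0.2445 4.9 [ 0.8 -4.9 -0.8]
0.242 0.2424 5.6 [-0.2 -5.6 -0.9]
0.24 0.2402 6.1 [-0.1 -6.1 -1.1]
0.238 0.2386 5.4 [-0.8 -5.5 -0.6]
0.236 0.2381 7.6 [ 0.3 -7.6 -0.6]
0.235 0.2375 9.1 [ 0.4 -9.1 -1.5]
0.234 0.2368 8.9 [ 1.1 -8.8 -1.2]
0.233 0.2362 10.7 [  0.3 -10.7  -1.3]
0.232 0.2356 11.5 [  1.1 -11.4  -2.2]
0.231 0.2349 11.8 [  0.5 -11.8  -1.7]
0.23 0.2342 12.4 [  0.9 -12.4  -2.2]
0.229 0.2336 12.5 [  0.2 -12.6  -1.1]
0.228 0.233 14.0 [  0.5 -14.   -1.8]
0.227 0.2325 15.0 [  1.1 -14.9  -1.9]
0.226 0.2325 15.4 [  1.4 -15.3  -2.3]
0.225 0.2325 17.9 [  1.5 -17.9  -2.5]
0.224 0.2325 19.6 [  0.1 -19.6  -2.6]
0.223 0.2324 21.0 [  1.5 -20.9  -2.2]
[  1.01481695 -20.63315575  -1.35506869] 20.650701076631595 32.6167
```

Hard stop found after 30 mm of travel, with the stiff spring compressed. Backing off slowly so the knob returns, then checking.

```bash
python3 - <<'E'
from h import *
Y=1.6467; e=np.array([np.cos(Y-np.pi),np.sin(Y-np.pi)]); D=np.array([.4596,.1904])
go=lambda s,z,v,**k: arm.line_to([*(D+s*e),z],v,**k)
go(.300,.034,.04); go(.300,.14,.15); go(.165,.28,.25); arm.pause(.2)
print(arm.get_time(),arm.get_tool_pos(),arm.get_ft_force())
C=cam("wrist"); im=imaging.snapshot("wrist"); cv2.imwrite("pics/w5.png",cv2.resize(im,None,fx=1.25,fy=1.25))
marks("wrist",C,[("datum",.026),("knob_face",.042),("pad_face",.045),("cover_long",.033)])
E
```

```text
36.675 [0.47162049 0.0246296  0.27890239] [-0.60681506  0.99222887  0.34977904]
wrist datum [320.3  28.2] 0.83 [0.4599 0.1903 0.026 ]
wrist knob_face [320.3 274.1] 0.89 [ 0.4786 -0.0634  0.042 ]
wrist pad_face [321.5 182.4] 0.98 [0.472  0.0436 0.045 ]
wrist cover_long [322.6  93.3] 0.97 [0.4666 0.1314 0.033 ]
```

View pics/w5.png

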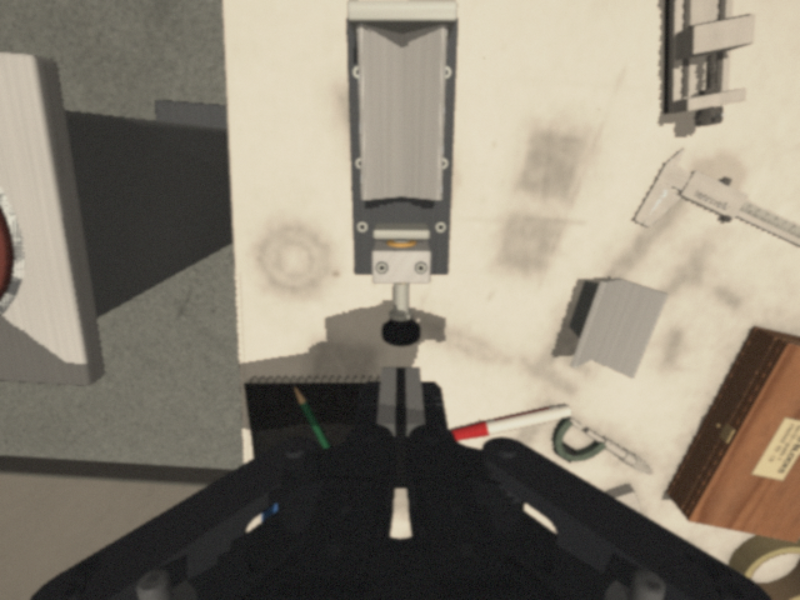

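The cover is up against the datum plate (origin about 59 mm from it), the carrier end is flush beneath it, and the knob and pad are back out. Handing in.

```bash
python3 -c "
from station import finish_job
print(finish_job())"
```

```text
the job is handed in; nothing more can be done
None
```

The job is handed in with no verdict returned: the long cover was laid into the carrier and released, the knob was pushed to its end stop (about 30 mm, 20 N) and came back out, the last picture shows the cover against the datum plate and the carrier end looking flush beneath it, and I left the short cover alone.

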